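# Repack the brass sample caddy

## Robot

A 6-joint arm with a two-finger parallel gripper is mounted at the origin on the work surface. World frame = base frame: x ahead of the robot, y to its left, z up, the work surface at z = 0. Lengths are in mm, angles in degrees, forces in N, time in s.
With the tool pointing down it reaches from about 350 to 850 mm from the base axis. Payload 8.1 kg.
Tool frame: the origin (TCP) lies at the very end of the fingers, on their centre line; the grasp point (between the pads) lies 19 mm behind it (tcp_to_grasp is the distance from the TCP to the grasp point, in mm); z points along the fingers, x is the direction in which the jaws open and shut, and the axes are right-handed (so a half turn about z gives the same grasp; the last joint's range is limited). The gripper opens to 85 mm and grips with 20 to 120 N. Pads are 22 mm wide; open, the fingers measure 114 mm over their backs; the gripper's body (76 mm by 85 mm) begins 54 mm behind the grasp point. The pads swing forward as they close: fully open they stand 13 mm farther back than shut.
Start: joints at [-69.408, 7.471, 85.268, -0, 87.261, -4.893], TCP at [258.186, -541.614, 231.292] pointing down, gripper open.
Joint ranges: [-169.43, 169.43], [-51.17, 129.36], [1.28, 143.12], [-76.62, 256.62], [0, 156.53], [-152.29, 152.29]. Speed limits (degrees/s): [136.94, 136.94, 159.86, 180, 180, 180].

## Interface

Orientations are given as [roll, pitch, yaw] about the fixed x, y, z axes, in that order (R = Rz(yaw) Ry(pitch) Rx(roll)).
In Python, from bench import * gives the robot as it stands. The module is installed in compiled form; this text tells all that it offers.
- The arm moves only by the tool apply_moves, never from a script. Its argument "targets" is text: rows parted by semicolons, each of 7 numbers parted by spaces: the turn, a rotation vector about the tool's x, y, z in rad, then the shift along the tool's x, y, z in cm, then the finger opening in cm, from 0 to 8.54. A call has exactly 5 rows; each row is the pose to reach, as a shift and turn from the pose commanded when the call began, along the tool's axes at that moment; what a row does not reach only later rows make up. A row lasts 1/10 s, in which the tool goes at most 50 mm and 8.59 degrees, less where a joint would pass 70% of its speed; a pose out of reach is approached as far as the arm can. A call with a gripper value outside its range is refused whole. The fingers move at their own pace and stop on an object; "force" is the grip in N (left out, the last holds). Time passes only in rows, so rows that repeat a pose let the fingers close, or fill a call up. It gives the time, the measured TCP pose, the force and the opening at its end, in the units of the state.
- sense(): the state, without advancing time (a new reading comes with each control period).
- snapshot(name): name is "scene" or "side" or "wrist"; returns the picture (400x640x3 uint8, red, green, blue); there is no depth.
- camera_model(name): a dict with "fx", "fy", "cx", "cy" (pixels), "position" and "attitude" of the camera in the world; the wrist camera has in their place "T_tool_cam" (4x4, takes a point from camera to tool coordinates, whose origin is the TCP and whose axes are the tool frame's). Camera axes: x right, y up, looking along -z (the intrinsics and any distortion apply to the point x, -y, -z); pixel columns grow to the right and rows downward; lengths in mm; the calibration is good to about 2 mm. A picture is of the moment at which its call begins: read the wrist's pose just before it. camera_model takes no time and is no camera call.
- hand_in(): hands the job in, once; it reports no verdict.
Trained networks look in the newest picture that a camera, given by its name, has taken for a name from the list of things; names that differ only in an ending like _2 or _b are one class to them, and where a whole thing is asked for, a point or a joint stands for the part that bears it (a point fixed in the world has none). Each returns a list of dicts, best first, with "confidence" (0 to 1); they miss things now and then, are a little off and sometimes report something else, mostly with a low value. They report only what shows in the picture. A call takes as long as a camera call. They do not tell look-alikes from the thing itself.
- recognise(camera, query): "at" ([row, column] in pixels, amid what is visible of it).
- place_of(camera, query): "at" ([row, column] in pixels: a listed point, or the origin of a listed thing).
The state is a dict: "time": time; "joint_pos": joint angles; "qd": joint speeds; "joint_efforts": joint torques, N m; "tool_pos": TCP position; "tcp_rot": TCP orientation; "ft_force": force on the tool from outside, world axes, zero at the start; "wrist_torque": the same for the moment, N m; "finger_gap": finger opening in mm.
Only numpy, scipy, OpenCV 4.12 (cv2) and the standard library are available. Lean on these libraries where they do the work, as an engineer would, in place of code of your own. Each camera call takes 0.05 s, during which the arm holds its last target. There are 200 camera calls.

## Task

First take the wrongly packed silver connector out of the caddy's yellow bay and stand it upright in the round grey parts cup. Only then pack the brass samples: lever valve in the blue bay, tank connector in the yellow bay and tee in the green bay, each upright and flat on its bay's floor, the valve with its lever on top and the tee with its branch up. Leave the silver valve and the silver tee standing where they are.

Things in the scene. Friction and masses are not known exactly. Their poses are not given: they have to be found in the camera images.
- brass_valve: (Sizes in mm.) Brass lever valve (golden body, blue lever), about 0.22 kg. Body lies along x, 60 long, 32 high, ends to 37 wide, barrel 28 wide. Above it on a 12 stem the blue lever, 16 wide (y), at heights 42 to 58, from x = -12 to +46; grip it across, near the stem. Origin: centre of the underside, below the stem; z up.
- brass_connector: (Sizes in mm.) Brass tank connector (golden), about 0.16 kg. Stands upright: flange 44 across, 8 thick; 34 hexagon nut at heights 8 to 16; round 26 tube up to 54, to grip. Origin: centre of the underside; z up along the tube.
- brass_tee: (Sizes in mm.) Brass tee (golden), about 0.18 kg. Run lies along x, 58 long, 28 high, to 33 wide; from its middle a round 24 branch stands up to height 56, to grip above the run. Origin: centre of the underside, below the branch; z up.
- silver_connector: (Sizes in mm.) Silver steel tank connector, wrongly packed: at the start it stands in the yellow bay. Stands upright: flange 44 across, 8 thick; 34 hexagon nut at heights 8 to 16; round 26 tube up to 54, to grip. Origin: centre of the underside; z up along the tube.
- silver_valve: (Sizes in mm.) Silver steel look-alike of the valve, also with a blue lever; does not belong, stays where it is. Body lies along x, 60 long, 32 high, ends to 37 wide, barrel 28 wide. Above it on a 12 stem the blue lever, 16 wide (y), at heights 42 to 58, from x = -12 to +46; grip it across, near the stem. Origin: centre of the underside, below the stem; z up.
- silver_tee: (Sizes in mm.) Silver steel look-alike of the tee; does not belong, stays where it is. Run lies along x, 58 long, 28 high, to 33 wide; from its middle a round 24 branch stands up to height 56, to grip above the run. Origin: centre of the underside, below the branch; z up.
- bay_blue: (Sizes in mm.) Blue bay of the black caddy: fixed open square tray, 84 outside, 76 inside, floor 4 thick, walls 16 high. Three bays, 100 apart in a row along their y, order varies, on a base 8 thick; the caddy's end walls rise 26 above the bench. Origin: centre of the bay's underside; x, y along the walls.
- bay_yellow: (Sizes in mm.) Yellow bay of the black caddy: fixed open square tray, 84 outside, 76 inside, floor 4 thick, walls 16 high. Three bays, 100 apart in a row along their y, order varies, on a base 8 thick; the caddy's end walls rise 26 above the bench. Origin: centre of the bay's underside; x, y along the walls.
- bay_green: (Sizes in mm.) Green bay of the black caddy: fixed open square tray, 84 outside, 76 inside, floor 4 thick, walls 16 high. Three bays, 100 apart in a row along their y, order varies, on a base 8 thick; the caddy's end walls rise 26 above the bench. Origin: centre of the bay's underside; x, y along the walls.
- cup: (Sizes in mm.) Round shallow grey plastic parts cup, fixed to the bench, rim 104 mm across, 22 mm high, wall 4 mm, flat inner floor 5 mm above its underside. Origin: centre of the underside.
Mind the look-alikes: they are no part of the job. What is shaped like the brass_tee but red is not meant.

How it is judged (in metres and radians):
On the way:
1. the silver connector stands in the grey cup while no brass sample is in its bay yet (horizontal distance between silver_connector and cup below 0.032 m and z of silver_connector in the frame of cup between 0 and 0.012 m and angle between silver_connector's own z axis and vertical below 0.12 rad and linear speed of silver_connector below 0.03 m/s and not (horizontal distance between brass_valve and bay_blue below 0.028 m and z of brass_valve in the frame of bay_blue between 0 and 0.009 m and angle between brass_valve's own z axis and vertical below 0.12 rad) and not (horizontal distance between brass_connector and bay_yellow below 0.028 m and z of brass_connector in the frame of bay_yellow between 0 and 0.009 m and angle between brass_connector's own z axis and vertical below 0.12 rad) and not (horizontal distance between brass_tee and bay_green below 0.028 m and z of brass_tee in the frame of bay_green between 0 and 0.009 m and angle between brass_tee's own z axis and vertical below 0.12 rad)), for 0.2 s.
At the end, for the whole second after the job is handed in: Valve in blue bay, connector in yellow, tee in green: within 28 mm of bay centre, underside within 5 mm of its floor, upright to 0.12 rad. Silver connector upright on the cup floor, within 32 mm of its centre. All at rest; silver valve and tee upright, moved under 15 mm (horizontal distance between brass_valve and bay_blue below 0.028 m and z of brass_valve in the frame of bay_blue between 0 and 0.009 m and angle between each of brass_valve, brass_connector, brass_tee, silver_connector, silver_valve, silver_tee's own z axis and vertical below 0.12 rad and linear speed of each of brass_valve, brass_connector, brass_tee below 0.02 m/s and horizontal distance between brass_connector and bay_yellow below 0.028 m and z of brass_connector in the frame of bay_yellow between 0 and 0.009 m and horizontal distance between brass_tee and bay_green below 0.028 m and z of brass_tee in the frame of bay_green between 0 and 0.009 m and horizontal distance between silver_connector and cup below 0.032 m and z of silver_connector in the frame of cup between 0 and 0.012 m and linear speed of silver_connector below 0.03 m/s and distance of each of silver_valve, silver_tee from where it was at the start of the episode below 0.015 m); the robot touches nothing.
It fails at once if silver valve pushed more than 15 mm from its place or tipped over (distance of silver_valve from where it was at the start of the episode above 0.015 m or angle between silver_valve's own z axis and vertical above 0.3 rad).
It fails at once if silver tee pushed more than 15 mm from its place or tipped over (distance of silver_tee from where it was at the start of the episode above 0.015 m or angle between silver_tee's own z axis and vertical above 0.3 rad).
It also fails if it takes over 109 s, if anything falls off the work surface, if the arm or the gripper's body presses on something with over 40 N, if the wrist force passes 120 N, or if a joint passes its speed limit or range.

## Working session

There is one attempt and no reset: what is moved stays moved. The work goes in short steps, Python scripts to look and compute and a tool call to move; the robot and the scene stay as the last step left them, time stands still between calls to the robot, and variables do not carry over. Pictures are saved under pics/ and viewed, about 12 in all and at most 16, crops included, and the job is handed in when it is done.

Besides the shell and the picture viewer there is one more tool, called as name(argument=value, ...), one argument or row to a line, values as JSON. apply_moves: Moves the arm, as the interface text tells. Its arguments: {"type":"object","properties":{"targets":{"type":"string"},"force":{"type":"number"}},"required":["targets"]}

```bash
mkdir -p pics; python3 - <<'E'
from bench import *
import cv2,numpy as np
print(sense())
for c in ("scene","side"):
    im=snapshot(c); cv2.imwrite(f"pics/{c}0.png",im[:,:,::-1])
    m=camera_model(c); print(c,m)
    for q in ["brass_valve","brass_connector","brass_tee","bay_blue","bay_yellow","bay_green","cup"]:
        print(q,[(np.round(d["at"],1).tolist(),round(d["confidence"],2)) for d in place_of(c,q)])
print(camera_model("wrist"))
E
```

```text
{'time': 0.0, 'joint_pos': array([-6.94090695e+01,  7.51628955e+00,  8.53294790e+01,  6.17279274e-04,
        8.72610458e+01, -4.89266316e+00]), 'qd': array([ 0.02026233, -0.06600377,  0.04250576,  0.01662222, -0.07187415,
        0.08360987]), 'joint_efforts': array([ 2.90103917e-04, -5.69406724e+01, -5.00549948e+01, -3.53184532e-05,
        1.46006458e-02,  1.92342270e-05]), 'tool_pos': array([ 257.9853671 , -541.09648663,  230.23019686]), 'tcp_rot': array([-1.79990276e+02,  1.06372585e-01, -6.45164274e+01]), 'ft_force': array([-0.34084157, -0.33310896, -0.1135888 ]), 'wrist_torque': array([ 0.04154812,  0.00215005, -0.00274284]), 'finger_gap': 85.77527753508808}
scene {'fx': 395.5473338628291, 'fy': 395.5473338628291, 'cx': 317.3685511802827, 'cy': 197.5755322966671, 'position': array([964.25686037, 446.14371914, 791.80146296]), 'attitude': array([ 39.94754572,  -0.16158837, 131.95035702])}
brass_valve [([201.7, 346.9], 0.82)]
brass_connector [([241.1, 382.1], 0.59)]
brass_tee [([171.3, 214.4], 0.69), ([159.1, 270.8], 0.5), ([223.7, 275.5], 0.17)]
bay_blue [([252.4, 299.6], 0.65),
[... 438 characters left out ...]
)]
brass_tee [([182.4, 394.7], 0.95), ([173.7, 348.4], 0.84), ([161.0, 297.6], 0.53), ([183.7, 268.6], 0.25)]
bay_blue [([227.1, 241.1], 0.87)]
bay_yellow [([202.4, 257.8], 0.67)]
bay_green [([184.3, 269.0], 0.88)]
cup [([155.3, 352.5], 0.66)]
{'fx': 279.7066558807272, 'fy': 279.7066558807272, 'cx': 314.9611833090635, 'cy': 202.2070915872377, 'T_tool_cam': array([[ 9.99998477e-01,  1.13741797e-03,  1.32345611e-03,
        -1.35644450e+00],
       [ 1.47908212e-03, -9.54902022e-01, -2.96917397e-01,
        -7.64015325e+01],
       [ 9.26051735e-04,  2.96918903e-01, -9.54902250e-01,
        -1.42304007e+02],
       [ 0.00000000e+00,  0.00000000e+00,  0.00000000e+00,
         1.00000000e+00]])}
```

View pics/scene0.png

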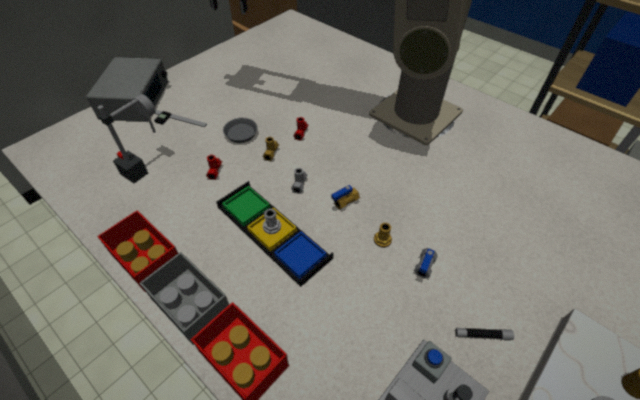

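View pics/side0.png

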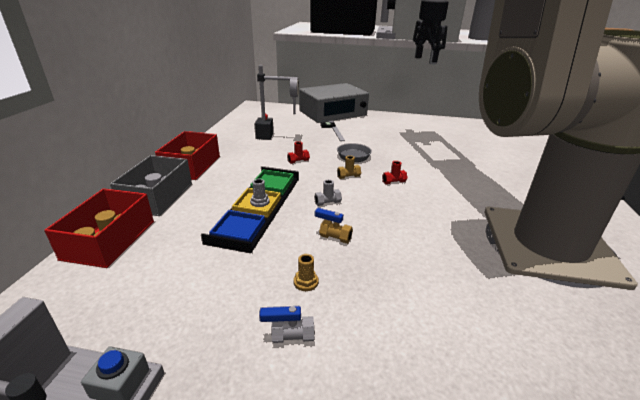

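Scene camera (row, column): cup (131,240), brass tee (158,270), silver tee (186,299), brass valve (201,347), brass connector (240,383), silver valve (268,427) and the caddy from green (206,246) to blue (255,301), with the silver connector in yellow. Red tees sit at (168,214) and (130,301).

```bash
cat > h.py <<'E'
from bench import *
import cv2,numpy as np
from scipy.spatial.transform import Rotation as R
def cam(c,s=None):
    m=camera_model(c)
    if c=="wrist":
        s=s or sense()
        T=np.eye(4);T[:3,:3]=R.from_euler("xyz",s["tcp_rot"],degrees=True).as_matrix();T[:3,3]=s["tool_pos"]
        T=T@m["T_tool_cam"]
    else:
        T=np.eye(4);T[:3,:3]=R.from_euler("xyz",m["attitude"],degrees=True).as_matrix();T[:3,3]=m["position"]
    return m,T
def ground(c,rc,z=0,s=None):
    m,T=cam(c,s); r,k=rc
    d=T[:3,:3]@np.array([(k-m["cx"])/m["fx"],-(r-m["cy"])/m["fy"],-1])
    return (T[:3,3]+d*(z-T[2,3])/d[2])[:2]
def proj(c,p,s=None):
    m,T=cam(c,s); q=T[:3,:3].T@(np.array(p,float)-T[:3,3])
    return np.array([m["cy"]-m["fy"]*q[1]/-q[2], m["cx"]+m["fx"]*q[0]/-q[2]])
def gr(x,y,z,yaw):
    """tool-frame shift (cm) and turn (deg) from current pose to TCP at x,y,z, jaw axis along yaw (mod 180)"""
    s=sense();M=R.from_euler("xyz",s["tcp_rot"],degrees=True)
    d=M.inv().apply(np.array([x,y,z])-s["tool_pos"])/10
    y0=s["tcp_rot"][2]
    for k in (-180,0,180):
        G=M.inv()*R.from_euler("xyz",[180,0,yaw+k],degrees=True)
        print("turn rad",np.round(G.as_rotvec(),4),"shift cm",np.round(d,2),"yaw->",yaw+k,"j6",s["joint_pos"][5])
E
python3 - <<'E'
from h import *
P={"scene":{"cup":(132,240),"tee":(159,270.8),"silver_tee":(187,299),"valve":(201.7,346.9),"conn":(241,382),"sval":(269,427),"blue":(254,300.5),"yel":(229,273.5),"green":(206.2,245.5)},
"side":{"cup":(155,352.5),"tee":(173.7,348.4),"silver_tee":(200,328),"valve":(236.4,332.8),"conn":(282,306),"sval":(333,293),"blue":(228,241.1),"yel":(203,257.8),"green":(184,269)}}
for k in P["scene"]:
    z=8 if k in("blue","yel","green") else 0
    print(k,*[np.round(ground(c,P[c][k],z)).tolist() for c in P])
    if z==0: pass
E
```

```text
cup [434.0, -343.0] [440.0, -342.0]
tee [452.0, -189.0] [438.0, -218.0]
silver_tee [475.0, -57.0] [469.0, -71.0]
valve [429.0, 71.0] [437.0, 68.0]
conn [467.0, 210.0] [462.0, 207.0]
sval [460.0, 331.0] [459.0, 315.0]
blue [627.0, 94.0] [625.0, 90.0]
yel [620.0, -4.0] [623.0, -10.0]
green [618.0, -107.0] [625.0, -101.0]
```

```bash
python3 - <<'E'
from h import *
gr(560,-90,260,0)
E
```

```text
turn rad [-0.     -0.      2.0156] shift cm [-27.78 -46.68  -2.87] yaw-> -180 j6 -4.893021477454366
turn rad [ 0.    -0.    -1.126] shift cm [-27.78 -46.68  -2.87] yaw-> 0 j6 -4.893021477454366
turn rad [-0.     -0.      2.0156] shift cm [-27.78 -46.68  -2.87] yaw-> 180 j6 -4.893021477454366
```

apply_moves(
  targets="0 0 -0.15 -2.5 -4.3 -0.5 8.5;0 0 -0.3 -5 -8.6 -1 8.5;0 0 -0.45 -7.5 -12.9 -1.5 8.5;0 0 -0.6 -10 -17.2 -2 8.5;0 0 -0.75 -12.5 -21.5 -2.9 8.5",
  force=40,
)

```text
time: 1.3
tool_pos: [398.7, -334.8, 260.1]
tcp_rot: [-180.0, 0.0, -21.2]
ft_force: [1.1, 0.2, 0.7]
finger_gap: 85.2
```

```bash
python3 - <<'E'
from h import *
gr(560,-90,260,0)
E
```

```text
turn rad [4.0000e-04 5.0000e-04 2.7714e+00] shift cm [ 6.180e+00 -2.866e+01  1.000e-02] yaw-> -180 j6 -24.456923418590712
turn rad [-3.000e-04  3.000e-04 -3.702e-01] shift cm [ 6.180e+00 -2.866e+01  1.000e-02] yaw-> 0 j6 -24.456923418590712
turn rad [4.0000e-04 5.0000e-04 2.7714e+00] shift cm [ 6.180e+00 -2.866e+01  1.000e-02] yaw-> 180 j6 -24.456923418590712
```

apply_moves(
  targets="0 0 -0.1 1.1 -4.8 0 8.5;0 0 -0.2 2.1 -9.6 0 8.5;0 0 -0.3 3.2 -14.4 0 8.5;0 0 -0.37 4.2 -19.2 0 8.5;0 0 -0.37 5.3 -24 0 8.5",
)

```text
time: 1.8
tool_pos: [536.5, -131.1, 260.5]
tcp_rot: [180.0, -0.0, -0.2]
ft_force: [1.1, -1.0, 1.2]
finger_gap: 84.9
```

apply_moves(
  targets="0 0 0 0 -4.5 0 8.5;0 0 0 0 -4.5 0 8.5;0 0 0 0 -4.5 0 8.5;0 0 0 0 -4.5 0 8.5;0 0 0 0 -4.5 0 8.5",
)

```text
time: 2.3
tool_pos: [535.7, -89.4, 260.3]
tcp_rot: [180.0, -0.0, -0.5]
ft_force: [-0.7, 0.1, 0.9]
finger_gap: 84.9
```

```bash
python3 - <<'E'
from h import *
s=sense(); print(s["tool_pos"],s["tcp_rot"])
im=snapshot("wrist");cv2.imwrite("pics/w1.png",im[:,:,::-1])
for q,z in [("brass_valve",0),("brass_connector",12),("brass_tee",0),("bay_blue",8),("bay_yellow",8),("bay_green",8),("cup",0)]:
    print(q,[(np.round(d["at"],1).tolist(),round(d["confidence"],2),np.round(ground("wrist",d["at"],z,s)).tolist()) for d in place_of("wrist",q)])
E
```

```text
[535.68317179 -89.36797136 260.31375441] [ 1.79978425e+02 -9.51186581e-03 -4.53256836e-01]
brass_valve [([48.8, 230.6], 0.83, [428.0, 71.0])]
brass_connector []
brass_tee [([238.6, 179.6], 0.94, [322.0, -195.0]), ([243.2, 255.4], 0.91, [440.0, -204.0]), ([277.9, 346.6], 0.57, [586.0, -268.0])]
bay_blue [([20.6, 391.3], 0.75, [631.0, 98.0])]
bay_yellow [([109.2, 379.2], 0.89, [622.0, -5.0])]
bay_green [([181.9, 373.7], 0.85, [620.0, -105.0])]
cup [([310.1, 256.9], 0.81, [434.0, -330.0])]
```

View pics/w1.png

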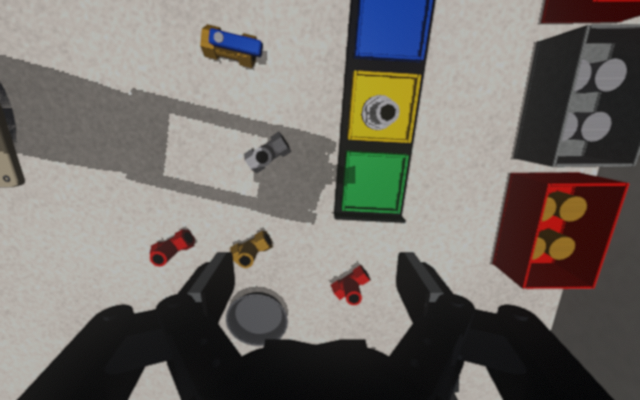

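The wrist picture shows the brass tee at (248,251), brass valve at (45,232), silver tee at (152,266), cup at (316,257), red tees at (246,172) and (285,350), and the silver connector centred in yellow at (114,380). I'll compute its position and the tee/valve headings.

```bash
python3 - <<'E'
from h import *
s=sense()
for n,rc,z in [("conn top",(112.5,387),66),("flange",(114,379),16),("cuprim",(316,257),22),("tee run a",(256,243),14),("tee run b",(238,263),14),("val end a",(44,207),16),("val end b",(57,264),16),("lever a",(35,210),58),("lever b",(47,264),58)]:
    print(n,ground("wrist",rc,z,s).round(1))
for d in place_of("wrist","silver_connector"): print(d,ground("wrist",d["at"],12,s))
gr(622,-9,120,0)
E
```

```text
conn top [618.7  -8.3]
flange [620.5  -9.7]
cuprim [ 439.2 -322.3]
tee run a [ 423.2 -217.6]
tee run b [ 456.  -187.5]
val end a [403.9  74.2]
val end b [473.2  59.2]
lever a [422.6  73.6]
lever b [480.6  61.5]
{'at': [114.6, 378.6], 'confidence': 0.61} [620.91236647 -10.45852417]
turn rad [1.0000e-04 1.0000e-04 3.1353e+00] shift cm [ 8.57 -7.96 14.02] yaw-> -180 j6 -14.388641473242725
turn rad [-0.0001  0.     -0.0063] shift cm [ 8.57 -7.96 14.02] yaw-> 0 j6 -14.388641473242725
turn rad [1.0000e-04 1.0000e-04 3.1353e+00] shift cm [ 8.57 -7.96 14.02] yaw-> 180 j6 -14.388641473242725
```

apply_moves(
  targets="0 0 0 3.5 -3.3 2 8.5;0 0 0 7 -6.6 5 8.5;0 0 0 8.4 -8 9 8.5;0 0 0 8.4 -8 13 8.5;0 0 0 8.4 -8 14 8.5",
)

```text
time: 3.25
tool_pos: [616.7, -7.2, 113.7]
tcp_rot: [-179.9, 0.6, -0.3]
ft_force: [-0.9, 0.9, -0.9]
finger_gap: 85.0
```

```bash
python3 - <<'E'
from h import *
s=sense(); im=snapshot("wrist");cv2.imwrite("pics/w2.png",im[:,:,::-1])
print(s["tool_pos"])
for d in place_of("wrist","silver_connector"): print(d,ground("wrist",d["at"],12,s))
print(proj("wrist",(620,-9,66),s),proj("wrist",(620,-9,12),s))
E
```

```text
[616.74081432  -7.21726322 113.69051824]
{'at': [207.4, 323.1], 'confidence': 0.61} [622.89770352 -10.47586847]
[228.58661774 320.47193751] [205.87941383 319.9431216 ]
```

View pics/w2.png

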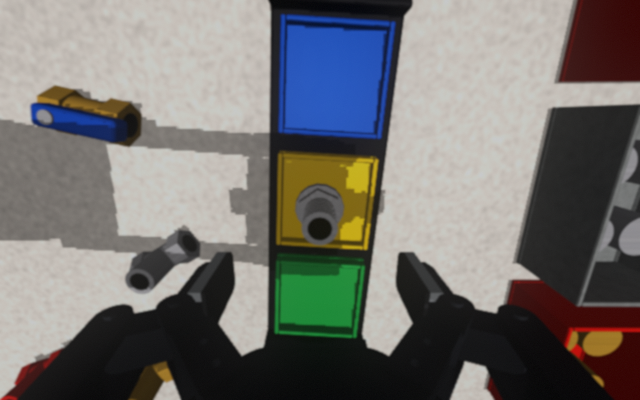

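The silver connector's tube top is at (229,320), matching the projection of (620,-9). Descending.

apply_moves(
  targets="0 0 0 0.3 0.2 2 8.5;0 0 0 0.3 0.2 4.5 8.5;0 0 0 0.3 0.2 6.5 8.5;0 0 0 0.3 0.2 7.5 8.5;0 0 0 0.3 0.2 7.5 8.5",
)

```text
time: 3.85
tool_pos: [623.5, -11.0, 46.1]
tcp_rot: [180.0, -0.0, -0.4]
ft_force: [-0.1, 0.6, -0.2]
finger_gap: 84.9
```

apply_moves(
  targets="0 0 0 -0.2 -0.2 0.6 8.5;0 0 0 -0.2 -0.2 1.2 8.5;0 0 0 -0.2 -0.2 1.2 2;0 0 0 -0.2 -0.2 1.2 2;0 0 0 -0.2 -0.2 1.2 2",
  force=40,
)

```text
time: 4.35
tool_pos: [621.6, -8.4, 33.6]
tcp_rot: [180.0, -0.0, -0.3]
ft_force: [0.2, -0.1, -0.4]
finger_gap: 43.9
```

apply_moves(
  targets="0 0 0 0 0 0 2;0 0 0 0 0 0 2;0 0 0 0 0 0 2;0 0 0 0 0 0 2;0 0 0 0 0 0 2",
)

```text
time: 4.85
tool_pos: [621.6, -8.5, 33.6]
tcp_rot: [180.0, -0.0, -0.3]
ft_force: [-2.3, -0.1, 5.1]
finger_gap: 24.8
```

apply_moves(
  targets="0 0 0 0 0 -2 2;0 0 0 0 0 -5 2;0 0 0 0 0 -8 2;0 0 0 -1.5 2.6 -9 2;0 0 0 -3.5 6.2 -9 2",
)

```text
time: 5.35
tool_pos: [587.6, -69.7, 125.6]
tcp_rot: [180.0, -0.3, -0.2]
ft_force: [0.1, -0.8, -2.6]
finger_gap: 25.0
```

apply_moves(
  targets="0 0 0 -2 3.5 0 2;0 0 0 -4 7 0 2;0 0 0 -6 10.5 0 2;0 0 0 -8 14 0 2;0 0 0 -9 15.8 0 2",
)

```text
time: 5.85
tool_pos: [492.9, -229.9, 122.4]
tcp_rot: [180.0, 0.1, -0.5]
ft_force: [0.3, 0.2, -2.5]
finger_gap: 24.9
```

```bash
python3 - <<'E'
from h import *
s=sense(); im=snapshot("wrist");cv2.imwrite("pics/w3.png",im[:,:,::-1])
print(s["tool_pos"],s["finger_gap"])
for q in ("cup","brass_tee"):
  for d in place_of("wrist",q): print(q,d,ground("wrist",d["at"],0,s))
im=snapshot("side")
for d in place_of("side","cup"): print(d,ground("side",d["at"],0))
gr(436,-332,100,0)
E
```

```text
[ 492.87779147 -229.91507639  122.39731635] 24.936846747234476
brass_tee {'at': [230.2, 411.9], 'confidence': 0.95} [ 591.12789088 -265.52617326]
brass_tee {'at': [166.0, 132.3], 'confidence': 0.89} [ 318.50286007 -197.00118716]
brass_tee {'at': [170.2, 256.0], 'confidence': 0.8} [ 436.20252204 -202.11605424]
{'at': [158.7, 352.2], 'confidence': 0.94} [ 437.78975559 -315.76120208]
{'at': [204.9, 259.4], 'confidence': 0.5} [621.25402921 -14.97475135]
turn rad [7.0000e-04 1.3000e-03 3.1354e+00] shift cm [-5.83 10.53  2.27] yaw-> -180 j6 -29.70664472394038
turn rad [-0.0008  0.0005 -0.0062] shift cm [-5.83 10.53  2.27] yaw-> 0 j6 -29.70664472394038
turn rad [7.0000e-04 1.3000e-03 3.1354e+00] shift cm [-5.83 10.53  2.27] yaw-> 180 j6 -29.70664472394038
```

View pics/w3.png

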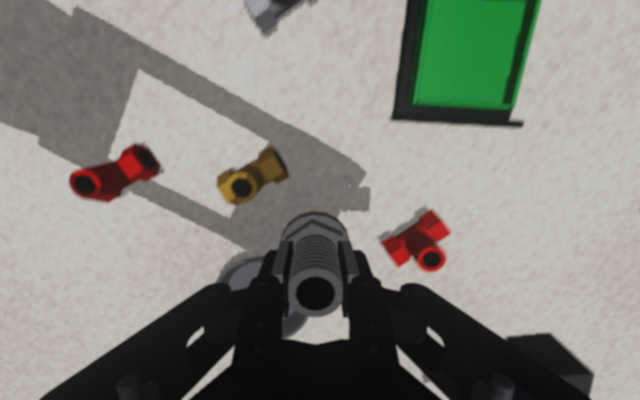

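```bash
python3 - <<'E'
from h import *
s1=dict(tool_pos=np.array([535.68,-89.37,260.31]),tcp_rot=np.array([179.978,-0.0095,-0.453]))
t=np.linspace(0,2*np.pi,60)
out=[]
for c,f,s,(r0,c0) in [("scene","scene0",None,(100,190)),("side","side0",None,(120,305)),("wrist","w1",s1,(270,210))]:
    im=cv2.resize(cv2.imread(f"pics/{f}.png")[r0:r0+75,c0:c0+95],None,fx=5,fy=5,interpolation=cv2.INTER_CUBIC)
    for (x,y),col in [((436,-330),(0,0,255)),((436,-340),(0,200,0))]:
        p=np.array([proj(c,(x+52*np.cos(a),y+52*np.sin(a),22),s) for a in t])
        q=((p-[r0,c0])*5+2)[:,::-1].astype(np.int32)
        cv2.polylines(im,[q],True,col,1)
    out.append(im)
a=np.vstack([np.hstack(out[:2]),np.hstack([out[2],np.zeros_like(out[0])])])
cv2.imwrite("pics/cup.png",cv2.resize(a,(760,600)))
E
```

```text
(no output)
```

View pics/cup.png

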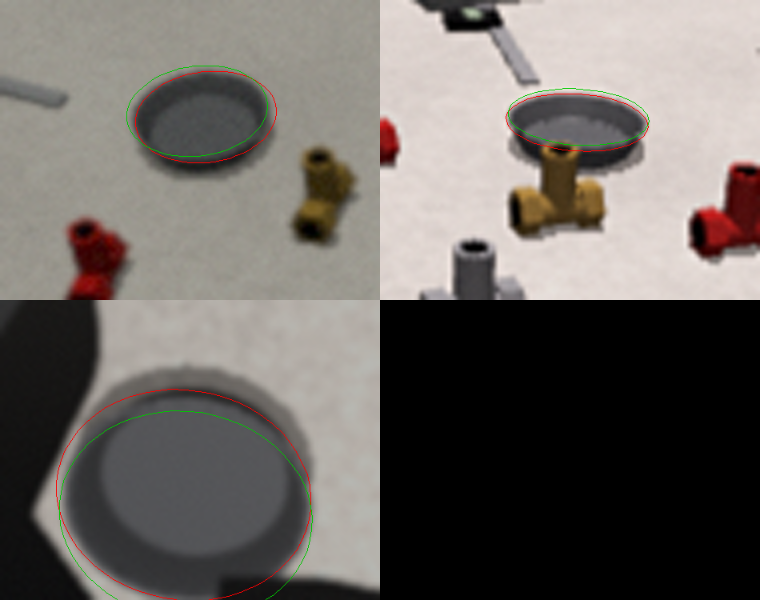

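The red circle at (436,-330) fits the cup rim in all three views, so I'll use (438,-330).

apply_moves(
  targets="0 0 0 -2.3 4.2 0 2;0 0 0 -4.6 8.4 0 2;0 0 0 -5.5 10 2 2;0 0 0 -5.5 10 5 2;0 0 0 -5.5 10 5 2",
)

```text
time: 6.6
tool_pos: [437.2, -324.6, 68.7]
tcp_rot: [-179.7, 0.3, -0.3]
ft_force: [-0.5, 1.5, -3.8]
finger_gap: 25.0
```

apply_moves(
  targets="0 0 0 0 0 1 2;0 0 0 0 0 2 2;0 0 0 0 0 2.5 2;0 0 0 0 0 3 2;0 0 0 0 0 3 2",
)

```text
time: 7.1
tool_pos: [439.4, -327.0, 42.8]
tcp_rot: [-180.0, 0.0, -0.3]
ft_force: [0.1, 0.0, -1.3]
finger_gap: 24.9
```

Need TCP z ≈ 27; lower slowly.

apply_moves(
  targets="0 0 0 0 0.2 0.5 2;0 0 0 0 0.3 1 2;0 0 0 0 0.3 1.3 2;0 0 0 0 0.3 1.5 2;0 0 0 0 0.3 1.5 2",
)

```text
time: 7.6
tool_pos: [439.1, -330.2, 27.8]
tcp_rot: [-180.0, 0.0, -0.4]
ft_force: [-0.2, -0.7, -2.2]
finger_gap: 25.2
```

apply_moves(
  targets="0 0 0 0 0 0.1 2;0 0 0 0 0 0.1 2;0 0 0 0 0 0.1 3;0 0 0 0 0 0.1 5;0 0 0 0 0 0 7",
)

```text
time: 8.1
tool_pos: [439.6, -330.5, 28.5]
tcp_rot: [180.0, -0.0, -0.3]
ft_force: [0.3, 0.4, 0.4]
finger_gap: 58.0
```

apply_moves(
  targets="0 0 0 0 0 0 8;0 0 0 0 0 -2 8.5;0 0 0 0 0 -6 8.5;0 0 0 0 0 -10 8.5;0 0 0 0 0 -13 8.5",
)

```text
time: 8.6
tool_pos: [440.0, -330.9, 161.1]
tcp_rot: [179.9, -0.1, -0.3]
ft_force: [0.7, -1.0, 0.9]
finger_gap: 84.8
```

```bash
python3 - <<'E'
from h import *
s=sense(); im=snapshot("wrist");print(s["tool_pos"],s["tcp_rot"])
for d in place_of("wrist","silver_connector"): print(d,ground("wrist",d["at"],5,s))
sc=snapshot("scene");cv2.imwrite("pics/w4.png",np.hstack([cv2.resize(im,(480,300)),cv2.resize(sc[80:280,180:440],(320,300))])[:,:,::-1])
for d in place_of("scene","brass_tee"): print(d,ground("scene",d["at"],0))
E
```

```text
[ 439.99757204 -330.88703271  161.14439386] [ 1.79901568e+02 -1.11852514e-01 -3.43883403e-01]
{'at': [191.0, 318.3], 'confidence': 0.67} [ 443.65413382 -333.47717418]
{'at': [154.9, 270.9], 'confidence': 0.8} [ 440.12615202 -201.23094205]
{'at': [133.3, 298.4], 'confidence': 0.64} [ 319.53873678 -207.42300209]
{'at': [170.6, 214.5], 'confidence': 0.49} [ 587.89525505 -271.79600126]
```

View pics/w4.png

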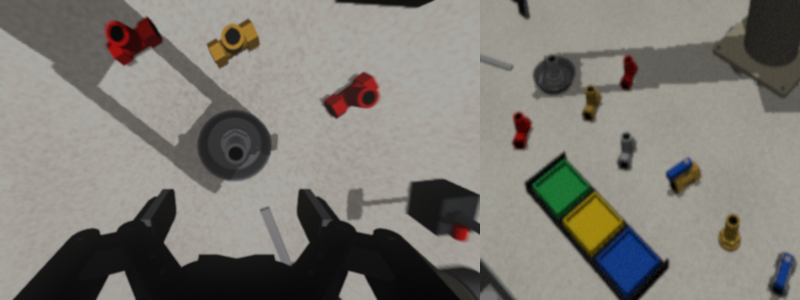

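The connector stands centred in the cup, with its tube top inside the rim at (152,235) of the left half. The brass tee is at (37,232) there, and the yellow bay is empty. Next is the tee.

```bash
python3 - <<'E'
from h import *
s=sense()
print(ground("wrist",(49,309),56,s))
im=snapshot("wrist")
for d in place_of("wrist","brass_tee"): print(d,ground("wrist",d["at"],0,s))
gr(438,-202,120,0)
E
```

```text
[ 436.10634295 -203.79910961]
{'at': [57.4, 189.4], 'confidence': 0.87} [ 318.97232481 -198.98767429]
{'at': [62.9, 310.5], 'confidence': 0.86} [ 436.51584843 -204.67415142]
{'at': [125.3, 457.0], 'confidence': 0.63} [ 588.21695147 -264.62869769]
turn rad [2.4000e-03 2.2000e-03 3.1356e+00] shift cm [ -0.15 -12.77   3.7 ] yaw-> -180 j6 -41.93795508991517
turn rad [-0.0014  0.0016 -0.006 ] shift cm [ -0.15 -12.77   3.7 ] yaw-> 0 j6 -41.93795508991517
turn rad [2.4000e-03 2.2000e-03 3.1356e+00] shift cm [ -0.15 -12.77   3.7 ] yaw-> 180 j6 -41.93795508991517
```

apply_moves(
  targets="0 0 0 -0.2 -4 0 8.5;0 0 0 -0.2 -8 1 8.5;0 0 0 -0.2 -12 3 8.5;0 0 0 -0.2 -12.7 6 8.5;0 0 0 -0.2 -12.7 6 8.5",
)

```text
time: 9.4
tool_pos: [434.3, -199.7, 92.5]
tcp_rot: [-179.7, 0.5, -0.2]
ft_force: [-0.5, -0.5, 0.1]
finger_gap: 85.2
```

```bash
python3 - <<'E'
from h import *
im=snapshot("wrist");s=sense();cv2.imwrite("pics/w5.png",im[:,:,::-1])
print(s["tool_pos"])
for d in place_of("wrist","brass_tee"): print(d,ground("wrist",d["at"],0,s))
print(proj("wrist",(437,-203,56),s))
E
```

```text
[ 435.69194862 -201.47195226   95.07497283]
{'at': [210.3, 318.9], 'confidence': 0.77} [ 438.31558663 -205.04053464]
{'at': [275.0, 479.3], 'confidence': 0.61} [ 592.4330368 -271.3163935]
{'at': [206.9, 186.0], 'confidence': 0.59} [ 319.26403576 -201.35273325]
[233.10812577 317.60226117]
```

View pics/w5.png

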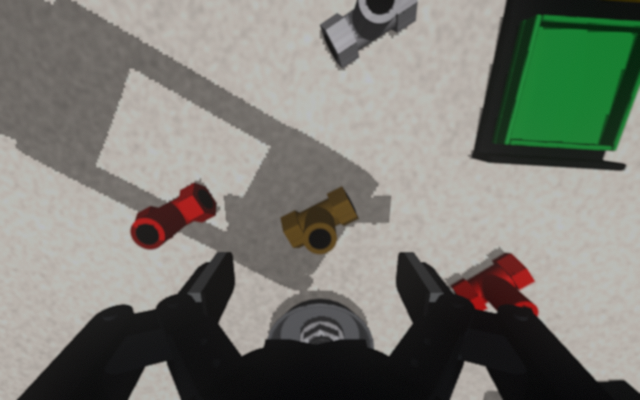

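The brass tee's branch top is at (238,320), so it stands at about (438,-205).

apply_moves(
  targets="0 0 0 0.1 0.3 2 8.5;0 0 0 0.1 0.3 4 8.5;0 0 0 0.1 0.3 5 8.5;0 0 0 0.1 0.3 5.6 8.5;0 0 0 0.1 0.3 5.6 8.5",
)

```text
time: 10.0
tool_pos: [439.0, -206.8, 42.2]
tcp_rot: [-180.0, 0.0, -0.4]
ft_force: [-0.2, 0.1, 0.1]
finger_gap: 85.1
```

apply_moves(
  targets="0 0 0 -0.1 -0.2 0.6 8.5;0 0 0 -0.1 -0.2 1.1 8.5;0 0 0 -0.1 -0.2 1.1 2;0 0 0 -0.1 -0.2 1.1 2;0 0 0 -0.1 -0.2 1.1 2",
  force=40,
)

```text
time: 10.5
tool_pos: [438.4, -204.4, 31.5]
tcp_rot: [180.0, -0.0, -0.3]
ft_force: [-0.6, 0.1, 0.1]
finger_gap: 43.6
```

apply_moves(
  targets="0 0 0 0 0 0 2;0 0 0 0 0 0 2;0 0 0 0 0 0 2;0 0 0 0 0 0 2;0 0 0 0 0 -1 2",
)

```text
time: 11.0
tool_pos: [436.9, -203.6, 40.0]
tcp_rot: [-179.9, 0.2, -0.3]
ft_force: [0.2, 0.3, -2.3]
finger_gap: 22.7
```

apply_moves(
  targets="0 0 0 0 0 -3 2;0 0 0 0 0 -6 2;0 0 0 1 -1 -7 2;0 0 0 4 -2.5 -7 2;0 0 0 7 -4 -7 2",
)

```text
time: 11.5
tool_pos: [509.6, -164.1, 111.6]
tcp_rot: [180.0, -0.1, -0.4]
ft_force: [0.9, -0.7, -2.1]
finger_gap: 22.4
```

```bash
python3 - <<'E'
from h import *
im=snapshot("wrist");s=sense();cv2.imwrite("pics/w6.png",im[:,:,::-1])
print(s["tool_pos"],s["finger_gap"])
for d in place_of("wrist","bay_green"): print(d,ground("wrist",d["at"],8,s))
sc=snapshot("side")
for q in ("bay_green","bay_yellow","bay_blue"):
  for d in place_of("side",q): print(q,d,ground("side",d["at"],8))
gr(620,-106,100,0)
E
```

```text
[ 513.27241494 -161.56652064  111.45256003] 23.01680272285556
{'at': [136.2, 441.8], 'confidence': 0.91} [ 622.74774535 -101.91932143]
bay_green {'at': [185.4, 271.2], 'confidence': 0.88} [617.19979605 -95.83467554]
bay_yellow {'at': [203.6, 260.5], 'confidence': 0.98} [616.06309655  -8.88563892]
bay_blue {'at': [228.5, 241.0], 'confidence': 0.86} [624.47803047  91.67933704]
turn rad [2.6000e-03 9.0000e-04 3.1358e+00] shift cm [11.2  -5.9   1.02] yaw-> -180 j6 -23.106869910107037
turn rad [-0.0005  0.0017 -0.0058] shift cm [11.2  -5.9   1.02] yaw-> 0 j6 -23.106869910107037
turn rad [2.6000e-03 9.0000e-04 3.1358e+00] shift cm [11.2  -5.9   1.02] yaw-> 180 j6 -23.106869910107037
```

View pics/w6.png

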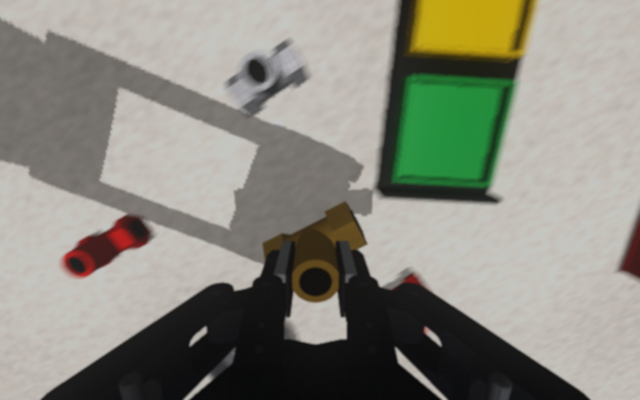

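The tee is held upright at (280,316). The green bay spans rows 75–187 and columns 392–512; its centre is about (621,-104).

apply_moves(
  targets="0 0 0 4 -2 0 2;0 0 0 8 -4.2 0 2;0 0 0 10.7 -5.8 1 2;0 0 0 10.7 -5.8 3 2;0 0 0 10.7 -5.8 4 2",
)

```text
time: 12.3
tool_pos: [614.6, -107.1, 69.0]
tcp_rot: [-180.0, 0.2, -0.3]
ft_force: [-0.3, 0.7, -2.2]
finger_gap: 22.2
```

apply_moves(
  targets="0 0 0 0 0 0.5 2;0 0 0 0 0 1 2;0 0 0 0 0 1.5 2;0 0 0 0 0 1.5 2;0 0 0 0 0 1.5 2",
)

```text
time: 12.8
tool_pos: [615.9, -107.7, 56.7]
tcp_rot: [180.0, -0.0, -0.4]
ft_force: [0.5, 1.2, -2.0]
finger_gap: 23.0
```

```bash
python3 - <<'E'
from h import *
im=snapshot("wrist");s=sense();cv2.imwrite("pics/w7.png",im[:,:,::-1])
print(s["tool_pos"],s["finger_gap"])
for q in ("bay_green","bay_yellow","bay_blue"):
  for d in place_of("wrist",q): print(q,d,ground("wrist",d["at"],8,s))
E
```

```text
[ 616.07082225 -107.70275194   56.88703383] 22.740757561130035
bay_green {'at': [220.5, 317.1], 'confidence': 0.85} [ 617.40886384 -103.6740169 ]
bay_yellow {'at': [69.5, 327.6], 'confidence': 0.8} [624.51181491  -3.05384391]
bay_blue {'at': [160.6, 113.5], 'confidence': 0.55} [478.46770375 -58.77865238]
```

View pics/w7.png

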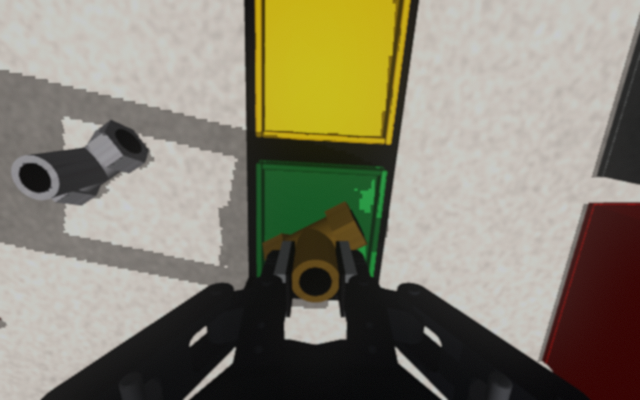

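The tee is over the green bay (columns 258–386, far wall at row 165). I'll nudge it +4 mm in x and +3 mm in y and lower it.

apply_moves(
  targets="0 0 0 0.4 -0.3 0.3 2;0 0 0 0.4 -0.3 0.6 2;0 0 0 0.4 -0.3 0.9 2;0 0 0 0.4 -0.3 1.2 2;0 0 0 0.4 -0.3 1.2 2",
)

```text
time: 13.5
tool_pos: [619.7, -104.4, 43.9]
tcp_rot: [-180.0, 0.0, -0.3]
ft_force: [0.1, -0.9, -2.2]
finger_gap: 22.7
```

apply_moves(
  targets="0 0 0 0 0 0.1 2;0 0 0 0 0 0.1 2;0 0 0 0 0 0.1 3;0 0 0 0 0 0.1 5;0 0 0 0 0 0 7",
)

```text
time: 14.0
tool_pos: [619.7, -104.4, 44.0]
tcp_rot: [-180.0, 0.0, -0.3]
ft_force: [0.6, 0.1, -0.5]
finger_gap: 58.0
```

apply_moves(
  targets="0 0 0 0 0 0 8;0 0 0 0 0 -2 8.5;0 0 0 0 0 -6 8.5;0 0 0 0 0 -10 8.5;0 0 0 0 -3 -13 8.5",
)

```text
time: 14.5
tool_pos: [620.8, -77.2, 177.2]
tcp_rot: [179.9, -0.2, -0.5]
ft_force: [0.4, 0.7, -0.1]
finger_gap: 84.8
```

```bash
python3 - <<'E'
from h import *
for _ in range(3): im=snapshot("side")
for q,z in (("brass_tee",12),("brass_connector",0),("brass_valve",0)):
  for d in place_of("side",q): print(q,np.round(d["at"]),d["confidence"],ground("side",d["at"],z))
s=sense();print(s["tool_pos"])
im=snapshot("wrist");cv2.imwrite("pics/w8.png",im[:,:,::-1])
for q,z in (("brass_tee",12),("bay_green",8),("bay_yellow",8),("bay_blue",8)):
  for d in place_of("wrist",q): print(q,np.round(d["at"]),d["confidence"],ground("wrist",d["at"],z,s))
gr(465,207,230,0)
E
```

```text
brass_tee [182. 274.] 0.93 [ 612.93539676 -108.95989986]
brass_tee [183. 396.] 0.78 [ 312.01348582 -172.47960061]
brass_tee [162. 296.] 0.72 [ 586.14465243 -234.78198288]
brass_connector [278. 306.] 0.89 [465.64783089 196.18833604]
brass_valve [238. 331.] 0.57 [439.30003842  75.21650622]
[619.09061524 -74.60314418 172.58425423]
brass_tee [210. 314.] 0.93 [ 617.47005604 -100.39348973]
brass_tee [321. 296.] 0.83 [ 592.31856288 -254.08552154]
brass_tee [279.  85.] 0.73 [ 331.58832508 -188.58281379]
bay_green [212. 312.] 0.56 [ 615.09940846 -104.06996667]
bay_yellow [121. 322.] 0.71 [626.66742617  -2.47988975]
bay_yellow [ 10. 324.] 0.67 [628.23581     97.81591135]
bay_blue [ 13. 325.] 0.83 [629.28527874  95.51182231]
turn rad [3.200e-03 6.000e-04 3.135e+00] shift cm [-15.63 -28.08  -5.67] yaw-> -180 j6 -11.213867803831585
turn rad [-0.0004  0.0021 -0.0066] shift cm [-15.63 -28.08  -5.67] yaw-> 0 j6 -11.213867803831585
turn rad [3.200e-03 6.000e-04 3.135e+00] shift cm [-15.63 -28.08  -5.67] yaw-> 180 j6 -11.213867803831585
```

apply_moves(
  targets="0 0 0 -2.1 -3.8 0 8.5;0 0 0 -4.2 -7.6 0 8.5;0 0 0 -6.3 -11.4 0 8.5;0 0 0 -8.4 -15.2 0 8.5;0 0 0 -10.5 -19 0 8.5",
)

```text
time: 15.55
tool_pos: [515.0, 117.2, 173.8]
tcp_rot: [-180.0, 0.0, -0.4]
ft_force: [0.9, -0.1, 0.2]
finger_gap: 85.0
```

apply_moves(
  targets="0 0 0 -2.4 -4.5 0 8.5;0 0 0 -4.8 -8.8 2 8.5;0 0 0 -4.8 -8.8 4 8.5;0 0 0 -4.8 -8.8 5 8.5;0 0 0 -4.8 -8.8 5 8.5",
)

```text
time: 16.05
tool_pos: [467.4, 203.6, 122.2]
tcp_rot: [179.9, 0.2, -0.3]
ft_force: [-0.3, -0.8, -0.0]
finger_gap: 85.2
```

```bash
python3 - <<'E'
from h import *
snapshot("wrist");im=snapshot("wrist");s=sense();cv2.imwrite("pics/w9.png",im[:,:,::-1])
print(s["tool_pos"])
for q in ("brass_connector","brass_valve"):
  for d in place_of("wrist",q): print(q,d,ground("wrist",d["at"],0,s))
E
```

```text
[469.30064891 203.54461732 124.53746598]
brass_connector {'at': [195.9, 306.7], 'confidence': 0.56} [460.81034825 204.70748837]
brass_valve {'at': [311.6, 283.6], 'confidence': 0.69} [432.12728393  68.16985521]
```

View pics/w9.png

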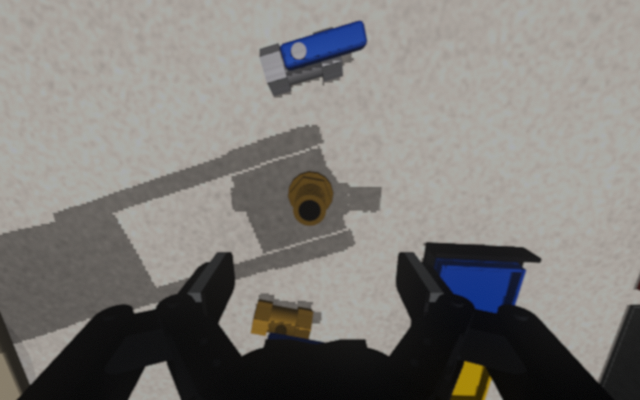

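```bash
python3 - <<'E'
from h import *
s=sense()
print(s["tool_pos"],ground("wrist",(210,310),54,s),ground("wrist",(189,310),8,s),ground("wrist",(196,309),0,s))
gr(464,205,22,0)
E
```

```text
[469.93447643 203.72986127 125.34290645] [465.78039099 208.29319268] [465.15237978 213.87449432] [463.89937027 204.62945249]
turn rad [-2.5000e-03  7.0000e-04  3.1338e+00] shift cm [-0.61 -0.12 10.33] yaw-> -180 j6 18.154285807117372
turn rad [-0.0004 -0.0016 -0.0078] shift cm [-0.61 -0.12 10.33] yaw-> 0 j6 18.154285807117372
turn rad [-2.5000e-03  7.0000e-04  3.1338e+00] shift cm [-0.61 -0.12 10.33] yaw-> 180 j6 18.154285807117372
```

The brass connector's base is at (196,308) and its tube top at (210,310), so it stands at about (465,207).

apply_moves(
  targets="0 0 0 -0.5 -0.3 2.5 8.5;0 0 0 -0.5 -0.3 5 8.5;0 0 0 -0.5 -0.3 7.5 8.5;0 0 0 -0.5 -0.3 9 8.5;0 0 0 -0.5 -0.3 9 8.5",
)

```text
time: 16.75
tool_pos: [462.7, 206.3, 32.6]
tcp_rot: [179.9, 0.2, -0.4]
ft_force: [0.4, -0.4, 0.6]
finger_gap: 84.9
```

apply_moves(
  targets="0 0 0 0 0 0.6 8.5;0 0 0 0 0 1 8.5;0 0 0 0 0 1.2 2;0 0 0 0 0 1.2 2;0 0 0 0 0 1.2 2",
  force=40,
)

```text
time: 17.25
tool_pos: [463.9, 207.6, 22.6]
tcp_rot: [-180.0, -0.0, -0.3]
ft_force: [0.3, 0.2, 0.4]
finger_gap: 43.5
```

apply_moves(
  targets="0 0 0 0 0 0 2;0 0 0 0 0 0 2;0 0 0 0 0 0 2;0 0 0 0 0 0 2;0 0 0 0 0 0 2",
)

```text
time: 17.75
tool_pos: [463.9, 207.6, 22.7]
tcp_rot: [-180.0, -0.0, -0.3]
ft_force: [-2.5, -0.3, 5.4]
finger_gap: 25.0
```

apply_moves(
  targets="0 0 0 0 0 -2.5 2;0 0 0 0 0 -6 2;0 0 0 0 0 -9 2;0 0 0 2.3 3.2 -9 2;0 0 0 5 6.8 -9 2",
)

```text
time: 18.25
tool_pos: [514.1, 139.7, 113.5]
tcp_rot: [-180.0, -0.1, -0.2]
ft_force: [-0.6, 0.3, -2.1]
finger_gap: 24.7
```

apply_moves(
  targets="0 0 0 2.5 3.4 0 2;0 0 0 5 6.8 0 2;0 0 0 7.5 10.2 0 2;0 0 0 10 13.5 0 2;0 0 0 10.7 14.5 1 2",
)

```text
time: 18.75
tool_pos: [622.2, -10.2, 103.3]
tcp_rot: [179.9, -0.2, -0.5]
ft_force: [0.4, 1.3, -0.6]
finger_gap: 24.9
```

apply_moves(
  targets="0 0 0 0 0 2 2;0 0 0 0 0 4 2;0 0 0 0 0 5 2;0 0 0 0 0 5.5 2;0 0 0 0 0 5.5 2",
)

```text
time: 19.25
tool_pos: [618.7, -6.0, 46.4]
tcp_rot: [-180.0, 0.1, -0.3]
ft_force: [-1.1, -0.7, -1.0]
finger_gap: 24.5
```

```bash
python3 - <<'E'
from h import *
im=snapshot("wrist");s=sense();cv2.imwrite("pics/w10.png",im[:,:,::-1])
print(s["tool_pos"],s["finger_gap"])
for q in ("bay_yellow","bay_blue"):
  for d in place_of("wrist",q): print(q,d,ground("wrist",d["at"],8,s))
E
```

```text
[619.39911996  -6.08484752  47.43491995] 24.972063028202648
bay_blue {'at': [72.2, 334.1], 'confidence': 0.58} [631.19016755  95.744435  ]
```

View pics/w10.png

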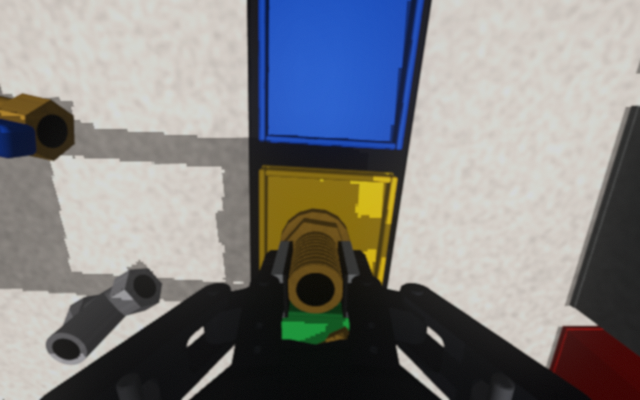

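The connector is over the yellow bay (columns 262–395). I'll nudge it +4 mm in x, then lower and release.

apply_moves(
  targets="0 0 0 0.4 0 0.4 2;0 0 0 0.4 0 0.8 2;0 0 0 0.4 0 1.1 2;0 0 0 0.4 0 1.2 2;0 0 0 0.4 0 1.2 2",
)

```text
time: 19.9
tool_pos: [623.2, -6.5, 35.0]
tcp_rot: [-180.0, 0.0, -0.3]
ft_force: [0.6, -0.2, -0.9]
finger_gap: 25.2
```

apply_moves(
  targets="0 0 0 0 0 0.1 2;0 0 0 0 0 0.1 2;0 0 0 0 0 0.1 2;0 0 0 0 0 0.1 2;0 0 0 0 0 0.1 2",
)

```text
time: 20.4
tool_pos: [623.5, -6.5, 34.7]
tcp_rot: [180.0, -0.0, -0.3]
ft_force: [-4.0, 0.5, 6.9]
finger_gap: 25.2
```

apply_moves(
  targets="0 0 0 0 0 0 4;0 0 0 0 0 0 6;0 0 0 0 0 0 8;0 0 0 0 0 -2 8.5;0 0 0 0 0 -6 8.5",
)

```text
time: 20.9
tool_pos: [620.0, -6.2, 90.3]
tcp_rot: [-180.0, 0.5, -0.3]
ft_force: [-0.3, 0.4, -0.4]
finger_gap: 85.1
```

apply_moves(
  targets="0 0 0 0 0 -4 8.5;0 0 0 0 0 -7.5 8.5;0 0 -0.13 -3.5 -1.4 -7.5 8.5;0 0 -0.26 -7.5 -3 -7.5 8.5;0 0 -0.39 -11.5 -4.5 -7.5 8.5",
)

```text
time: 21.4
tool_pos: [507.7, 39.6, 169.3]
tcp_rot: [180.0, -0.0, 22.3]
ft_force: [0.1, -0.2, 0.6]
finger_gap: 85.0
```

```bash
python3 - <<'E'
from h import *
im=snapshot("side")
for q,z in (("brass_connector",12),("brass_valve",0)):
  for d in place_of("side",q): print(q,d,ground("side",d["at"],z))
gr(433,70,165,78)
E
```

```text
brass_valve {'at': [237.1, 332.1], 'confidence': 0.94} [437.57221951  70.40509807]
turn rad [1.1000e-03 1.7000e-03 2.1663e+00] shift cm [-5.65 -5.52  0.34] yaw-> -102 j6 -23.380134465896848
turn rad [-0.0014  0.001  -0.9753] shift cm [-5.65 -5.52  0.34] yaw-> 78 j6 -23.380134465896848
turn rad [1.1000e-03 1.7000e-03 2.1663e+00] shift cm [-5.65 -5.52  0.34] yaw-> 258 j6 -23.380134465896848
```

apply_moves(
  targets="0 0 -0.14 -1.4 -1.4 0 8.5;0 0 -0.28 -2.8 -2.8 0 8.5;0 0 -0.42 -4.2 -4.2 0 8.5;0 0 -0.56 -5.6 -5.5 0 8.5;0 0 -0.7 -5.6 -5.5 0 8.5",
)

```text
time: 22.05
tool_pos: [435.8, 69.7, 169.6]
tcp_rot: [180.0, -0.0, 62.4]
ft_force: [0.2, 0.2, -0.2]
finger_gap: 85.2
```

apply_moves(
  targets="0 0 -0.14 0 0 0 8.5;0 0 -0.28 0 0 1 8.5;0 0 -0.28 0 0 3 8.5;0 0 -0.28 0 0 4 8.5;0 0 -0.28 0 0 4 8.5",
)

```text
time: 22.55
tool_pos: [435.5, 69.0, 127.8]
tcp_rot: [-179.9, 0.0, 78.1]
ft_force: [-0.1, 0.2, -0.2]
finger_gap: 84.9
```

```bash
python3 - <<'E'
from h import *
snapshot("wrist");im=snapshot("wrist");s=sense();cv2.imwrite("pics/w11.png",im[:,:,::-1])
print(s["tool_pos"],s["tcp_rot"])
for q in ("brass_valve",):
  for d in place_of("wrist",q): print(q,d,ground("wrist",d["at"],0,s))
# blue lever mask in the picture centre
h=cv2.cvtColor(im,cv2.COLOR_RGB2HSV);m=cv2.inRange(h,(100,120,50),(130,255,255));n,l,st,c=cv2.connectedComponentsWithStats(m)
for i in range(1,n):
    if st[i,4]>300:
        p=np.argwhere(l==i)[:,::-1].astype(np.float32);b=cv2.boxPoints(cv2.minAreaRect(p))
        print(st[i],[ground("wrist",(v,u),58,s).round(1).tolist() for u,v in b])
E
```

```text
[436.533691    69.1236577  129.57748852] [1.79998903e+02 2.41106662e-03 7.80981449e+01]
brass_valve {'at': [189.9, 311.5], 'confidence': 0.57} [431.46205363  68.18240769]
[621 160  19  67 823] [[442.8, 308.8], [445.7, 322.3], [502.8, 329.3], [499.7, 314.8]]
[305 194  18  64 943] [[418.9, 66.3], [421.7, 79.5], [476.3, 68.3], [473.3, 54.1]]
[ 332  323   78   33 1317] [[553.5, 61.2], [558.9, 133.3], [594.6, 132.6], [589.4, 57.5]]
```

View pics/w11.png

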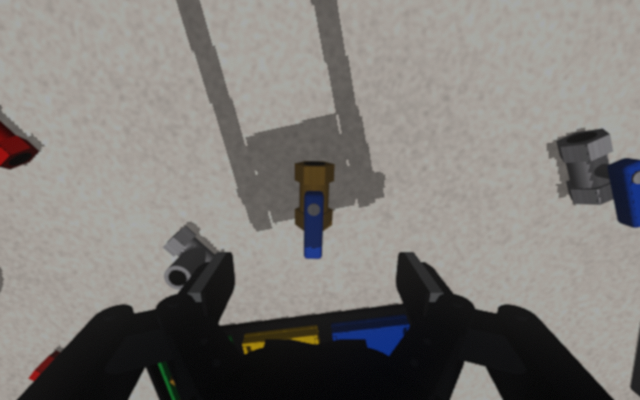

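The valve lies below the gripper, with its blue lever from (194,314) to (258,314) aligned with the tool y axis and its stem at (209,314). The gripper is centred on it, so I'll descend.

apply_moves(
  targets="0 0 0 0 0 2.5 8.5;0 0 0 0 0 5 8.5;0 0 0 0 0 7 8.5;0 0 0 0 0 8 8.5;0 0 0 0 0 8 8.5",
)

```text
time: 23.2
tool_pos: [435.5, 69.2, 48.5]
tcp_rot: [-179.9, 0.0, 78.1]
ft_force: [-0.2, -0.3, -0.3]
finger_gap: 85.0
```

apply_moves(
  targets="0 0 0 0 0 0.7 8.5;0 0 0 0 0 1.3 8.5;0 0 0 0 0 1.3 1;0 0 0 0 0 1.3 1;0 0 0 0 0 1.3 1",
  force=50,
)

```text
time: 23.7
tool_pos: [436.5, 69.2, 36.6]
tcp_rot: [180.0, -0.0, 78.2]
ft_force: [0.3, 0.5, -0.9]
finger_gap: 43.5
```

apply_moves(
  targets="0 0 0 0 0 0 1;0 0 0 0 0 0 1;0 0 0 0 0 0 1;0 0 0 0 0 0 1;0 0 0 0 0 0 1",
)

```text
time: 24.2
tool_pos: [436.4, 69.2, 36.5]
tcp_rot: [180.0, -0.0, 78.2]
ft_force: [-1.3, -1.3, 5.7]
finger_gap: 15.1
```

apply_moves(
  targets="0 0 0 0 0 -1 1;0 0 0 0 0 -3 1;0 0 0 0 0 -6 1;0 0 0 0 0 -8 1;0 0 0 0 0 -8 1",
)

```text
time: 24.7
tool_pos: [438.3, 69.4, 119.5]
tcp_rot: [179.7, -0.1, 78.2]
ft_force: [0.9, -0.0, -2.7]
finger_gap: 14.9
```

```bash
python3 - <<'E'
from h import *
im=snapshot("wrist");s=sense();sd=snapshot("side")
cv2.imwrite("pics/w12.png",np.hstack([cv2.resize(im,(400,250)),cv2.resize(sd[120:310,190:494],(400,250))])[:,:,::-1])
print(s["tool_pos"],s["tcp_rot"],s["finger_gap"])
gr(626,94,118,78)
E
```

```text
[437.13505593  69.35116936 117.42363519] [ 1.79835343e+02 -4.95464786e-02  7.81505865e+01] 14.764016756493152
turn rad [ 3.000e-04  4.000e-04 -3.139e+00] shift cm [ 6.32 18.09 -0.2 ] yaw-> -102 j6 -75.78699100169614
turn rad [ 0.0002 -0.0002  0.0026] shift cm [ 6.32 18.09 -0.2 ] yaw-> 78 j6 -75.78699100169614
turn rad [ 3.000e-04  4.000e-04 -3.139e+00] shift cm [ 6.32 18.09 -0.2 ] yaw-> 258 j6 -75.78699100169614
```

View pics/w12.png

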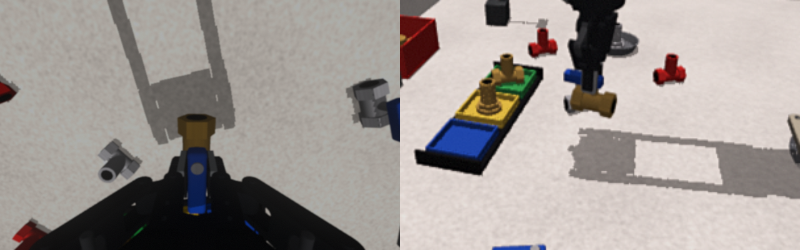

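```bash
python3 - <<'E'
from h import *
s1=dict(tool_pos=np.array([619.4,-6.08,47.43]),tcp_rot=np.array([-180,0.05,-0.35]))
for n,p in dict(bl_l=(143,258),bl_r=(149,404),ye_l=(167,259),ye_r=(176,398)).items(): print(n,ground("wrist",p,24,s1).round(1))
# overlay prediction of bay outlines on scene0 
out=[]
for c,f,(r0,c0) in [("scene","scene0",(175,205)),("side","side0",(155,190))]:
    im=cv2.resize(cv2.imread(f"pics/{f}.png")[r0:r0+110,c0:c0+135],None,fx=4,fy=4,interpolation=cv2.INTER_CUBIC)
    for k in (-1,0,1):
        a=np.radians(-1.5); A=np.array([[np.cos(a),-np.sin(a)],[np.sin(a),np.cos(a)]])
        q=[]
        for u,v in ((-38,-38),(38,-38),(38,38),(-38,38)):
            w=np.array([623,-5])+A@np.array([u,v+100*k]); q.append(((proj(c,(*w,24))-[r0,c0])*4+2)[::-1])
        cv2.polylines(im,[np.int32(q)],True,(0,0,255),1)
    out.append(im)
cv2.imwrite("pics/bays.png",cv2.resize(np.hstack(out),(800,326)))
E
```

```text
bl_l [588.1  55.1]
bl_r [673.4  51. ]
ye_l [587.7  41. ]
ye_r [671.2  34.9]
```

View pics/bays.png

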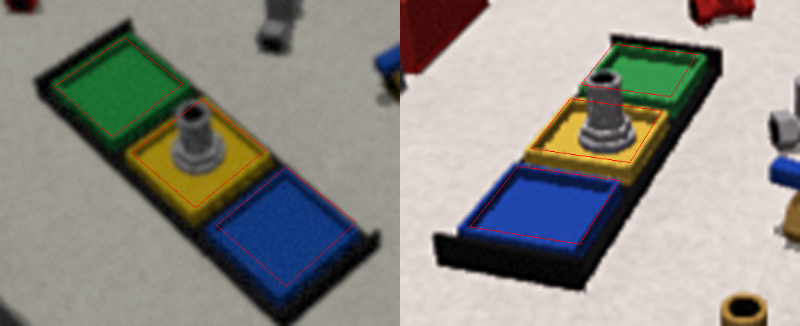

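apply_moves(
  targets="0 0 -0.06 1.3 3.6 0 1;0 0 -0.12 2.6 7.4 0 1;0 0 -0.18 3.9 11 0 1;0 0 -0.18 5.2 14.8 0 1;0 0 -0.18 6.3 18.1 0 1",
)

```text
time: 25.3
tool_pos: [626.4, 93.9, 113.0]
tcp_rot: [-179.8, 0.0, 88.5]
ft_force: [0.0, 0.5, -1.9]
finger_gap: 15.2
```

apply_moves(
  targets="0 0 0 0 0.4 1 1;0 0 0 0 0.4 3 1;0 0 0 0 0.4 4.5 1;0 0 0 0 0.4 5 1;0 0 0 0 0.4 5 1",
)

```text
time: 25.8
tool_pos: [628.2, 93.5, 63.9]
tcp_rot: [-179.8, 0.0, 88.5]
ft_force: [0.4, -0.3, -3.3]
finger_gap: 15.0
```

```bash
python3 - <<'E'
from h import *
im=snapshot("scene");s=sense();print(s["tool_pos"],s["tcp_rot"],s["ft_force"])
for c in ("scene","side","wrist"):
  im=snapshot(c);s=sense()
  for d in place_of(c,"brass_valve"): print(c,d,ground(c,d["at"],s["tool_pos"][2]-36.5,s))
E
```

```text
[629.31399378  93.57796273  65.51399328] [-1.79911223e+02  7.73359663e-03  8.84662548e+01] [ 0.54782809  0.30729557 -1.76251556]
scene {'at': [250.0, 305.6], 'confidence': 0.77} [621.17960389 104.89057048]
side {'at': [219.3, 237.9], 'confidence': 0.61} [628.48094474  92.71944891]
wrist {'at': [226.7, 314.2], 'confidence': 0.72} [628.25182783  94.7399081 ]
```

apply_moves(
  targets="0 0 0 0.1 0.2 0.4 1;0 0 0 0.1 0.2 0.8 1;0 0 0 0.1 0.2 1.1 1;0 0 0 0.1 0.2 1.4 1;0 0 0 0.1 0.2 1.4 1",
)

```text
time: 26.65
tool_pos: [631.6, 94.5, 51.3]
tcp_rot: [-179.9, 0.0, 88.5]
ft_force: [-0.0, -0.7, -2.8]
finger_gap: 14.9
```

Force is free, so the valve is not on a wall. Last few millimetres.

apply_moves(
  targets="0 0 0 0 0 0.1 1;0 0 0 0 0 0.2 1;0 0 0 0 0 0.3 1;0 0 0 0 0 0.3 1;0 0 0 0 0 0.3 1",
)

```text
time: 27.15
tool_pos: [632.2, 94.6, 49.2]
tcp_rot: [180.0, 0.0, 88.5]
ft_force: [1.0, -0.2, -2.2]
finger_gap: 15.0
```

apply_moves(
  targets="0 0 0 0 0 0.1 1;0 0 0 0 0 0.1 1;0 0 0 0 0 0.1 1;0 0 0 0 0 0.1 1;0 0 0 0 0 0.1 1",
)

```text
time: 27.65
tool_pos: [632.6, 94.6, 48.6]
tcp_rot: [180.0, -0.0, 88.5]
ft_force: [-0.2, -0.9, 1.7]
finger_gap: 15.3
```

apply_moves(
  targets="0 0 0 0 0 0 3;0 0 0 0 0 0 5;0 0 0 0 0 0 7;0 0 0 0 0 0 8;0 0 0 0 0 -1 8.5",
)

```text
time: 28.15
tool_pos: [630.8, 94.5, 56.7]
tcp_rot: [-179.8, 0.0, 88.5]
ft_force: [-0.1, -0.0, -0.6]
finger_gap: 84.4
```

apply_moves(
  targets="0 0 0 0 0 -4 8.5;0 0 0 0 0 -8 8.5;0 0 0 0 0 -12 8.5;0 0 0 0 -4 -15 8.5;0 0 0 0 -8 -15 8.5",
)

```text
time: 28.65
tool_pos: [554.8, 96.9, 214.7]
tcp_rot: [179.5, -0.1, 88.4]
ft_force: [0.1, -0.9, 0.4]
finger_gap: 84.9
```

apply_moves(
  targets="0 0 0 0 -4 0 8.5;0 0 0 0 -8 0 8.5;0 0 0 0 -8 0 8.5;0 0 0 0 -8 0 8.5;0 0 0 0 -8 0 8.5",
)

```text
time: 29.15
tool_pos: [473.5, 98.9, 209.4]
tcp_rot: [179.9, -0.0, 88.5]
ft_force: [0.4, -1.0, -0.1]
finger_gap: 85.3
```

```bash
python3 - <<'E'
from h import *
a={}
for c in ("scene","side"):
  a[c]=snapshot(c)
  for q,z in (("brass_valve",12),("brass_connector",12),("brass_tee",12),("silver_connector",5),("cup",0)):
    print(c,q,[(ground(c,d["at"],z).round().tolist(),round(d["confidence"],2)) for d in place_of(c,q)])
cv2.imwrite("pics/end.png",np.hstack([cv2.resize(a["scene"][90:310,190:450],(400,338)),cv2.resize(a["side"][125:350,200:466],(400,338))])[:,:,::-1])
print(sense()["tool_pos"])
E
```

```text
scene brass_valve [([622.0, 101.0], 0.72)]
scene brass_connector [([624.0, -5.0], 0.81), ([630.0, -108.0], 0.74)]
scene brass_tee [([625.0, -103.0], 0.66), ([325.0, -202.0], 0.57), ([597.0, -262.0], 0.49)]
scene silver_connector [([432.0, -322.0], 0.63)]
scene cup [([440.0, -333.0], 0.57)]
side brass_valve [([631.0, 95.0], 0.73)]
side brass_connector [([628.0, -16.0], 0.96)]
side brass_tee [([620.0, -125.0], 0.66), ([437.0, -298.0], 0.5)]
side silver_connector [([434.0, -325.0], 0.48)]
side cup [([434.0, -349.0], 0.67), ([440.0, -325.0], 0.6)]
[472.25891607  98.8357017  208.11673072]
```

View pics/end.png

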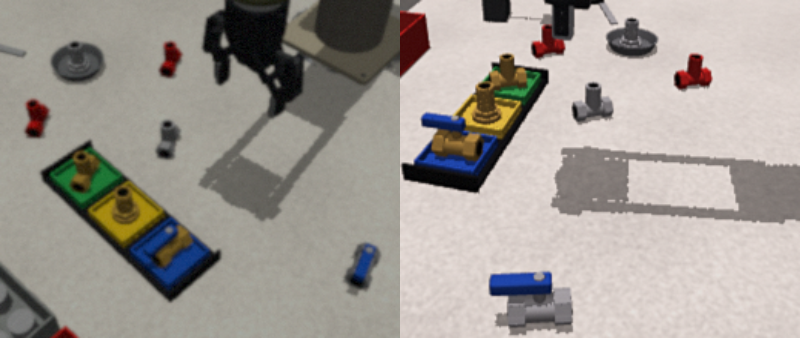

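The picture shows the valve, connector and tee upright in blue, yellow and green, the silver connector upright in the cup at (62,78), and the silver valve and tee undisturbed.

```bash
python3 -c "
from bench import *
print(hand_in())"
```

```text
the job is handed in; nothing more can be done
None
```

I moved the silver connector from the yellow bay into the grey cup first. I then packed the brass tee in the green bay, the connector in the yellow bay and the valve in the blue bay. The job was handed in at about 30 s on the robot's clock (limit 109 s), with the gripper open and clear; no verdict is reported.

**Last checks:** The final scene and side pictures show all four parts upright in their places, with the valve's lever and the tee's branch up. The silver valve and silver tee look undisturbed; I judged that from the pictures and did not measure them again. When the valve and the brass connector were set down, the force readings showed light floor contact of under 8 N. The tee and the silver connector were set down by height.

**Disagreements:** The two cameras differ by up to about 20 mm on where the parts ended up. The largest gap is the tee's y position: scene puts it at -103 and side at -125, against a bay centre of about -104. I released it with the gripper at y = -104. Blue bay centre estimates also varied, with x from 624 to 632, and I released the valve near the middle of that range.

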